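# Put the mixed-up goods back in their places on the shop counter

## Robot

A 7-joint arm with a two-finger parallel gripper is mounted at the origin on a cart in front of the work surface, level with it; the furniture and walls round the work are solid. World frame = base frame: x ahead of the robot, y to its left, z up, the work surface at z = 0. Lengths are in m, angles in rad, forces in N, time in s.
With the tool pointing down it reaches from about 0.35 to 0.775 m from the base axis. Payload 3.1 kg.
Tool frame: the origin (TCP) lies midway between the tips of the shut fingers; the grasp point (between the pads) lies behind it (r.tcp_to_grasp is the z of the grasp point in the tool frame, in m); z points along the fingers, y is the line along which they close (so a half turn about z gives the same grasp; the last joint's range is limited). The gripper opens to 85 mm and grips with 20 to 120 N. Pads are 22 mm wide; open, the fingers measure 114 mm over their backs; the gripper's body (76 mm by 85 mm) begins 54 mm behind the grasp point. The pads swing forward as they close: fully open they stand 13 mm farther back than shut.
Start: joints at [1.281, 0.311, 0.014, 1.512, -0.004, 1.319, -0.027], TCP at [0.135, -0.533, 0.231] pointing down, gripper open.
Joint ranges: [-2.7, 2.7], [-0.3, 1.91], [-1.27, 1.3], [0.12, 2.57], [-1.44, 4.58], [0.2, 2.03], [-3.05, 3.05]. Speed limits (rad/s): [2.79, 2.79, 3.14, 3.14, 3.14, 3.14, 3.14].

## Interface

Orientations are given as a 3x3 rotation matrix whose columns are the frame's x, y, z axes.
In Python, from workcell import r, get_image, get_calibration gives the robot as it stands.
- The arm moves only by the tool play_rows, never from a script. Its argument "commands" is a list of rows, each a list of 2 entries, a list of its own where there are three numbers: the shift along the world's x, y, z in m, then the turn about the world's z in degrees. In form: [[[x, y, z], roll], ...]. A call has 1 to 10 rows; each row shifts and turns the commanded pose from where the row before left it; what a row does not reach is not made up. A row lasts 1/8 s, in which the tool goes at most 62.5 mm and 10.7 degrees, less where a joint would pass 70% of its speed; a pose out of reach is approached as far as the arm can. A call is refused whole if a number of a shift passes 0.0625 or a number of a turn 10.7, either way. A call with a gripper value outside its range is refused whole. "gripper" is the opening in per cent of the stroke, from 0 (shut) to 100 (fully open), set as the call begins (left out, the last holds). The fingers move at their own pace and stop on an object; "squeeze" is the grip in N (left out, the last holds). Time passes only in rows, so rows that do not move let the fingers close. It gives the time, the measured TCP pose, the force, the opening and the grip force at its end, in the units of the state.
- r.read_state(): the state, without advancing time (a new reading comes with each control period).
- get_image(name): name is "side" or "top"; returns (picture, depth): 420x560x3 uint8, red, green, blue; 420x560 float32, m along the optical axis (not along the pixel's ray), 0 where there is no reading.
- get_calibration(name): a dict with "intrinsics" (3x3 intrinsics, pixels), "cam_to_world" (4x4, takes a point from camera to world coordinates). Camera axes: x right, y down, z forward; pixel columns grow to the right and rows downward; lengths in m; the calibration is good to about 2 mm. A picture is of the moment at which its call begins. get_calibration takes no time and is no camera call.
- r.close_job(): hands the job in; it is judged then, once.
The state is a dict: "time_s": time; "joints": joint angles; "qd": joint speeds; "effort": joint torques, N m; "ee_pos": TCP position; "eef_rot": TCP orientation; "contact_force": force on the tool from outside, world axes, zero at the start; "moment": the same for the moment, N m; "finger_gap": finger opening in m; "finger_force": force on a finger pad.
Only numpy, scipy, OpenCV 4.12 (cv2) and the standard library are available. Lean on these libraries where they do the work, as an engineer would, in place of code of your own. Each camera call takes 0.05 s, during which the arm holds its last target. There are 200 camera calls.

## Task

The goods on the counter are mixed up: put the flowered pillar candle into the free bay of the two-bay tray, the loose stick candle into the free groove of its rest, the hand stamp upright into the bay in front of the ink pad, and the ball-shaped candle, the show piece, into the middle of the show case frame. Something that does not belong there stands under the case's clear cover: lift the cover off by its knob and stand it aside, and in the end put it back down inside the frame over the ball candle. Keep the cover upright, and do not shift the candle already in the tray.

Things in the scene. Friction and masses are not known exactly. Their poses are not given: they have to be found in the camera images.
- cover_knob (a point): Clear cover over the show case: box open below, 90x90 mm outside, 84x84x78 inside, 81 tall, about 0.2 kg, sides along x, y. On top a turned wooden knob 24 mm wide, 34 tall: grip it. Point: knob axis, 22 mm above the flat top, 103 mm above the lower rim. Room to stand it aside: counter round x=0.41, y=-0.355 is bare for 60 mm each way.
- pillar_mid (a point): White cylindrical candle with red flowers on a square black foot; to the touch a box 53x53 mm, 64 tall, sides along x, y (grip opposite sides). Point: its centre, 32 mm above its underside. It stands under the clear cover, or loose on the counter (the stamp is then under the cover).
- stamp_mid (a point): Wooden hand stamp, 67 mm tall: foot 26 mm (its x) by 45 mm (its y), 19 high, with a round turned handle up to 24 mm wide (grip it 40 to 60 mm above the underside). Point: its centre, 33.5 mm above its underside. It stands under the clear cover, or loose on the counter (the pillar candle is then under the cover).
- ball_mid (a point): Blue ball-shaped candle with gold flowers, 52 mm across, 58 tall; to the touch a box 52x52x58 mm, sides along its x, y (grip opposite sides). Point: its centre, 29 mm above its underside. Starts loose on the counter.
- stick_mid (a point): Loose stick candle lying on the counter on the robot's right, 157 mm long with its wick; to the touch a bar 17x144x17 mm. Point: middle of the bar, 8.5 mm above its underside; its y axis runs along it.
- case_mid (a point): Show case: square dark wooden frame fixed to the counter, 116 mm outside, 104 inside, 10 high, grey felt inside level with the counter. Point: middle of the frame at counter height; x, y along its sides. The ball candle belongs in its middle; the cover stands on the counter inside the frame with 7 mm play all round.
- candle_bay (a point): Free bay of a fixed wooden tray with two square bays side by side along its y. Bay 68x68 mm inside, walls 4 thick; rim 14, floor 3 mm above the counter. Point: middle of the free bay, 32 mm above its floor (where the candle's centre comes to be); x, y along its sides. The other bay, middle 72 mm away along +y, holds another candle.
- groove (a point): Free groove (nearer the robot) of a fixed wooden rest: two saddles 76 mm apart on a foot 6 mm thick, each with two grooves 30 mm wide, floor 12, tops 25 mm above the counter. Point: middle of the free groove half-way between the saddles, 8.5 mm above its floor; y runs along it. The other groove, 42 mm away along +x, holds a fixed stick candle.
- stamp_bay (a point): Stamp bay of a fixed dark wooden tray: 40 mm along its x, 88 along its y inside; walls 4 thick, rim 12, floor 3 mm above the counter. Point: middle of the bay, 33.5 mm above its floor (where the stamp's centre comes to be). The stamp's long side (its y) goes along the bay's y. Behind the bay (+x) lies the ink pad, top 18 mm above the counter.
- neighbour_mid (a point): Candle with purple flowers, a box 53x53x64 mm, already in the other bay of the tray, to stay there. Point: its centre. Behind all the work stands a cabinet, 0.7 m high, its front at x=0.64: keep the arm and gripper clear of it.

How it is judged:
By the outcome, as a careful person would: the job done as asked, in the order asked, and still so for the second after the job is handed in, with the robot touching nothing.
It also fails if it takes over 128 s, if anything falls off the work surface, if the arm or the gripper's body presses on something with over 40 N, if the wrist force passes 120 N, or if a joint passes its speed limit or range.

## Working session

There is one attempt and no reset: what is moved stays moved. The work goes in short steps, Python scripts to look and compute and a tool call to move; the robot and the scene stay as the last step left them, time stands still between calls to the robot, and variables do not carry over. Pictures are saved under pics/ and viewed, at most 14 in all, crops included, and the job is handed in when it is done.

Besides the shell and the picture viewer there is one more tool, called after "Emit:" as name(argument=value, ...) on one line, values as JSON. play_rows: Moves the arm, as the interface text tells. Its arguments: {"type":"object","properties":{"commands":{"type":"array","items":{"type":"array"}},"gripper":{"type":"number"},"squeeze":{"type":"number"}},"required":["commands"]}

```bash
mkdir -p pics
cat > h.py <<'E'
import numpy as np,cv2
from workcell import r,get_image,get_calibration
def snap(n,f=None):
    p,d=get_image(n); cv2.imwrite(f'pics/{f or n}.png',p[:,:,::-1]); np.savez(f'pics/{f or n}.npz',p=p,d=d); return p,d
def cloud(n,d):
    c=get_calibration(n);K=np.array(c['intrinsics']);T=np.array(c['cam_to_world'])
    v,u=np.mgrid[:d.shape[0],:d.shape[1]]
    P=np.stack([(u-K[0,2])/K[0,0]*d,(v-K[1,2])/K[1,1]*d,d],-1)
    return P@T[:3,:3].T+T[:3,3]
def crop(f,x0,y0,x1,y1,s,o):
    p=np.load(f'pics/{f}.npz')['p'][y0:y1,x0:x1,::-1]
    cv2.imwrite(f'pics/{o}.png',cv2.resize(p,None,fx=s,fy=s,interpolation=cv2.INTER_CUBIC))
E
python3 - <<'E'
from h import *
for n in('top','side'):
    snap(n); c=get_calibration(n); print(np.round(c['intrinsics'],1).tolist(),np.round(c['cam_to_world'],3).tolist())
s=r.read_state();print(s,r.tcp_to_grasp)
E
```

```text
[[442.7, 0.0, 278.3], [0.0, 442.7, 213.7], [0.0, 0.0, 1.0]] [[0.024, -0.991, 0.129, 0.379], [-1.0, -0.022, 0.02, 0.111], [-0.017, -0.13, -0.991, 1.002], [0.0, 0.0, 0.0, 1.0]]
[[424.7, 0.0, 274.6], [0.0, 424.7, 217.4], [0.0, 0.0, 1.0]] [[-0.985, -0.097, 0.14, 0.341], [-0.17, 0.501, -0.849, 0.902], [0.012, -0.86, -0.51, 0.551], [0.0, 0.0, 0.0, 1.0]]
{'time_s': 0.1, 'joints': array([ 1.2813206 ,  0.31168598,  0.01400195,  1.51289574, -0.0044268 ,
        1.31926227, -0.02719752]), 'qd': array([-5.15698224e-05, -2.66891223e-03, -8.62479573e-04, -2.11462808e-03,
        1.38921037e-03, -8.70543591e-04, -4.52997583e-04]), 'effort': array([ 6.60980077e-04, -3.80851257e+01,  1.46944025e-01, -2.31241733e+01,
        1.24631776e-02,  8.15023959e-03, -2.86534521e-05]), 'ee_pos': array([ 0.13473788, -0.53254303,  0.23030804]), 'eef_rot': array([[ 9.69444655e-01,  2.45309369e-01, -6.11405882e-04],
       [ 2.45310121e-01, -9.69442308e-01,  2.13451390e-03],
       [-6.91064708e-05, -2.21927714e-03, -9.99997535e-01]]), 'contact_force': array([ 1.02250573,  0.0497222 , -0.40791738]), 'moment': array([ 0.05904992,  0.0215639 , -0.02623055]), 'finger_force': 0.0, 'finger_gap': 0.08541915533496225} -0.0187
```

View pics/top.png

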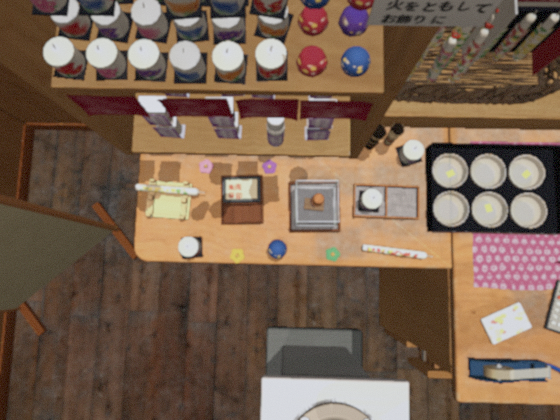

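View pics/side.png

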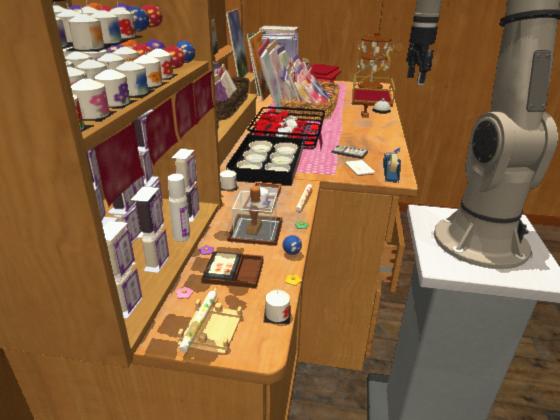

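The top view shows the rest at (170,198), stamp tray (242,200), case with cover (315,206), two-bay tray (385,202, free bay on the right), pillar (190,247), ball (277,249) and stick (393,252). The stamp is under the cover. I'll look closer.

Run:
```python
from h import *
crop('top',130,140,330,270,4,'c1');crop('top',270,140,460,270,4,'c2')
d=np.load('pics/top.npz')['d'];P=cloud('top',d)
for n,(u,v) in dict(pillar=(189,246),ball=(277,249),stick=(393,252),stand=(430,215),knob=(318,199),nb=(371,198),case=(315,206),free=(402,202)).items(): print(n,P[v,u].round(3))
```

```text
pillar [0.429 0.322 0.047]
ball [0.427 0.132 0.048]
stick [ 0.428 -0.125  0.012]
stand [ 0.509 -0.201  0.035]
knob [0.526 0.05  0.119]
nb [ 0.541 -0.069  0.056]
case [0.517 0.053 0.08 ]
free [ 0.542 -0.148  0.004]
```

View pics/c1.png

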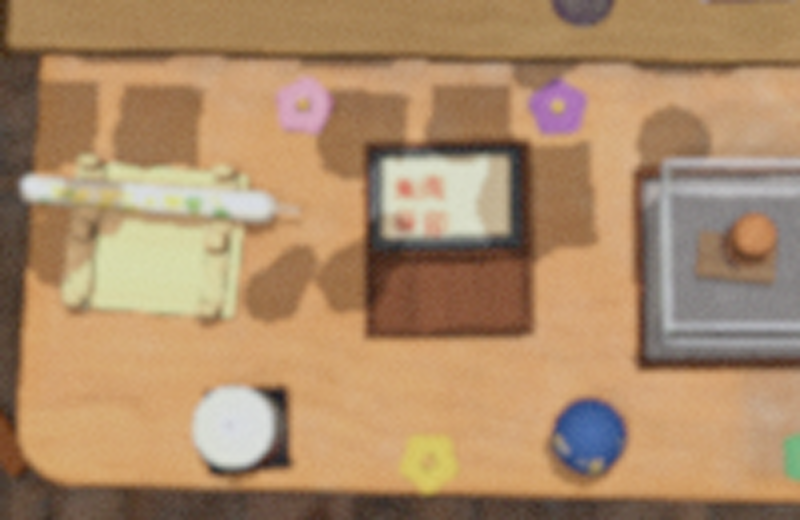

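View pics/c2.png

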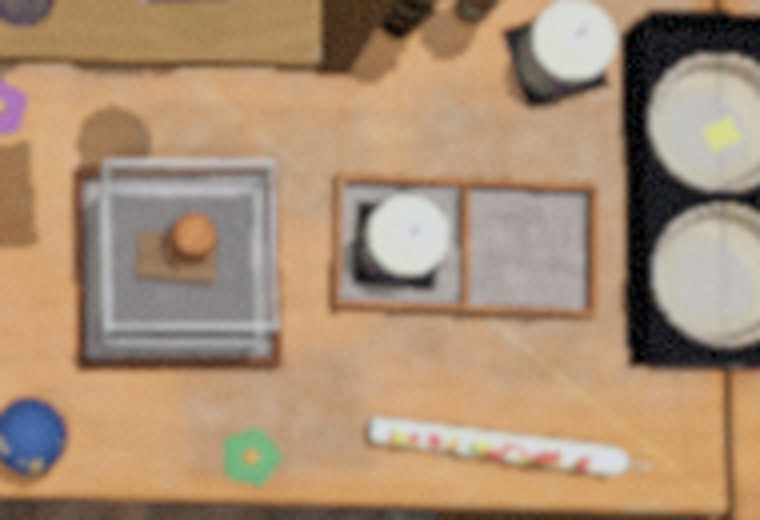

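Crop c1 shows the rest, its fixed candle along (25,187)-(270,207), the stamp tray corners, the pillar foot centre at (248,429) and the ball at (588,436). Crop c2 shows the frame at (80,168)-(278,365), the knob at (192,236), the two-bay tray from (337,178) to (592,312), and the stick from (370,430) to (628,462). I'll convert these and cross-check them against depth.

```bash
cat >> h.py <<'E'
def px(n,u,v,z):
    c=get_calibration(n);K=np.array(c['intrinsics']);T=np.array(c['cam_to_world'])
    w=T[:3,:3]@np.array([(u-K[0,2])/K[0,0],(v-K[1,2])/K[1,1],1.]);o=T[:3,3]
    return (o+w*(z-o[2])/w[2])[:2]
E
python3 - <<'E'
from h import *
def q(name,x0,pts,z):
    P=np.array([px('top',x0+(a+.5)/4-.5,140+(b+.5)/4-.5,z) for a,b in pts])
    print(name,P.round(4).tolist(),'mean',P.mean(0).round(4))
    return P
q('fixstick',130,[(25,187),(270,207)],.0205+.008)
q('restfoot',130,[(85,165),(245,175),(235,318),(65,305)],.006)
q('saddleL',130,[(90,160),(75,305)],.025);q('saddleR',130,[(235,170),(213,315)],.025)
q('stamptray',130,[(367,145),(527,145),(531,333),(367,335)],.012)
q('stampbay',130,[(372,254),(526,252),(526,329),(372,330)],.012)
q('pillar foot',130,[(248,429)],.004);q('pil top',130,[(234,428)],.060)
q('ball',130,[(588,436)],.029)
q('frame',270,[(80,168),(278,168),(278,365),(80,365)],.01)
q('knob',270,[(192,236)],.110)
q('covertop',270,[(103,160),(276,160),(276,331),(103,331)],.081)
q('stampfoot',270,[(138,233),(215,245),(214,283),(137,275)],.015)
q('bay2',270,[(337,178),(592,188),(592,314),(334,306)],.014)
q('freebay',270,[(470,188),(587,194),(586,309),(466,304)],.008)
q('stick',270,[(370,430),(628,462)],.0085)
for n in('top','side'):
    P=cloud(n,np.load(f'pics/{n}.npz')['d']);x,y,z=P[...,0],P[...,1],P[...,2]
    def rect(nm,c,rad,z0,z1):
        m=(np.hypot(x-c[0],y-c[1])<rad)&(z>z0)&(z<z1)
        if m.sum()<8: print(n,nm,'few');return
        R=cv2.minAreaRect((P[m][:,:2]*1000).astype(np.float32)); print(n,nm,m.sum(),np.round(R[0],1),np.round(R[1],1),round(R[2],1),'zmax',P[m][:,2].max().round(3),'med',np.median(P[m][:,2]).round(3))
    rect('pillar',(.43,.32),.06,.035,.09);rect('ball',(.43,.13),.06,.025,.09)
    rect('stick',(.43,-.12),.11,.008,.03);rect('counter',(.41,.03),.02,-.05,.05)
    rect('knob',(.525,.05),.04,.09,.13);rect('standaside',(.41,-.355),.05,-.05,.2);rect('nb',(.54,-.07),.05,.035,.09)
E
```

```text
fixstick [[0.5606, 0.4528], [0.5521, 0.3141]] mean [0.5563 0.3834]
restfoot [[0.5784, 0.4268], [0.5744, 0.3341], [0.4917, 0.3357], [0.497, 0.4332]] mean [0.5354 0.3824]
saddleL [[0.5775, 0.4181], [0.4949, 0.4215]] mean [0.5362 0.4198]
saddleR [[0.5734, 0.3356], [0.491, 0.3438]] mean [0.5322 0.3397]
stamptray [[0.5921, 0.2637], [0.594, 0.1722], [0.4862, 0.1668], [0.483, 0.2592]] mean [0.5388 0.2155]
stampbay [[0.5292, 0.2583], [0.5322, 0.171], [0.4884, 0.1697], [0.4859, 0.2565]] mean [0.5089 0.2139]
pillar foot [[0.429, 0.3256]] mean [0.429  0.3256]
pil top [[0.4266, 0.3211]] mean [0.4266 0.3211]
ball [[0.4282, 0.133]] mean [0.4282 0.133 ]
frame [[0.5823, 0.1075], [0.5846, -0.0051], [0.4722, -0.0058], [0.4697, 0.1052]] mean [0.5272 0.0504]
knob [[0.5277, 0.0501]] mean [0.5277 0.0501]
covertop [[0.5723, 0.0957], [0.5742, 0.0043], [0.4833, 0.0037], [0.4813, 0.094]] mean [0.5278 0.0494]
stampfoot [[0.5447, 0.074], [0.5387, 0.0306], [0.5171, 0.0309], [0.5207, 0.0742]] mean [0.5303 0.0524]
bay2 [[0.5787, -0.038], [0.5759, -0.1814], [0.5043, -0.1802], [0.5057, -0.0364]] mean [ 0.5412 -0.109
[... 419 characters left out ...]
 1.5 zmax 0.009 med 0.001
top knob 117 [528.   48.5] [22.4 22.1] 88.7 zmax 0.119 med 0.114
top standaside 1607 [ 409.3 -354.9] [97.7 99.6] 2.0 zmax 0.007 med 0.001
top nb 323 [541.9 -72. ] [42.4 41.8] 2.3 zmax 0.062 med 0.046
side pillar 349 [428.2 328.2] [41.6 42.4] 8.5 zmax 0.057 med 0.042
side ball 226 [428.  137.1] [39.2 33.2] 29.0 zmax 0.046 med 0.036
side stick 247 [ 474.  -138.2] [157.9 105.2] 83.3 zmax 0.03 med 0.014
side counter 127 [412.3  29.6] [38.4 34. ] 90.0 zmax 0.005 med -0.001
side knob 118 [528.5  52.5] [20.  20.5] 37.9 zmax 0.115 med 0.106
side standaside 316 [ 408.1 -355.3] [95.1 96.3] 44.6 zmax 0.003 med -0.0
side nb 32 [534.5 -75.7] [21.7 25.2] 30.9 zmax 0.051 med 0.047
```

Emit:
play_rows(commands=[[[0.03,0.0445,0],-1.1],[[0.03,0.0445,0],-1.1],[[0.03,0.0445,0],-1.1],[[0.03,0.0445,0],-1.1],[[0.03,0.0445,0],-1.1],[[0.03,0.0445,0],-1.1],[[0.03,0.0445,0],-1.1],[[0.03,0.0445,0],-1.1],[[0.03,0.0445,0],-1.1],[[0.03,0.0445,0],-1.1]], gripper=100, squeeze=40)

```text
time_s: 1.35
ee_pos: [0.4354, -0.0869, 0.2311]
eef_rot: [[0.998, 0.055, -0.0], [0.055, -0.998, -0.0], [-0.0, 0.0, -1.0]]
contact_force: [0.2, -0.2, 0.1]
finger_gap: 0.0856
finger_force: 0.0
```

Emit:
play_rows(commands=[[[0.03,0.0445,0],-1.1],[[0.03,0.0445,0],-1.1],[[0.03,0.0445,0],-1.1],[[0,0,0],0],[[0,0,0],0],[[0,0,0],0]])

```text
time_s: 2.1
ee_pos: [0.5244, 0.0433, 0.2311]
eef_rot: [[1.0, -0.005, -0.001], [-0.005, -1.0, -0.001], [-0.001, 0.001, -1.0]]
contact_force: [-0.2, 0.6, 0.1]
finger_gap: 0.0852
finger_force: 0.0
```

Emit:
play_rows(commands=[[[0.0034,0.0063,-0.03],0],[[0,0,-0.04],0],[[0,0,-0.04],0],[[0,0,-0.025],0],[[0,0,-0.01],0],[[0,0,0],0],[[0,0,0],0]])

```text
time_s: 2.98
ee_pos: [0.5295, 0.0515, 0.0877]
eef_rot: [[1.0, -0.002, 0.003], [-0.002, -1.0, 0.0], [0.003, -0.0, -1.0]]
contact_force: [0.1, 1.0, 0.1]
finger_gap: 0.085
finger_force: 0.0
```

Emit:
play_rows(commands=[[[0,0,0],0],[[0,0,0],0],[[0,0,0],0],[[0,0,0],0],[[0,0,0],0],[[0,0,0],0],[[0,0,0],0]], gripper=0, squeeze=40)

```text
time_s: 3.85
ee_pos: [0.5285, 0.0513, 0.0865]
eef_rot: [[1.0, -0.002, 0.0], [-0.002, -1.0, -0.0], [0.0, 0.0, -1.0]]
contact_force: [-0.6, -1.7, 2.8]
finger_gap: 0.0222
finger_force: 39.2
```

Emit:
play_rows(commands=[[[0,0,0.01],0],[[0,0,0.02],0],[[0,0,0.03],0],[[0,0,0.03],0],[[0,0,0.03],0],[[-0.0054,-0.0185,0],0],[[-0.0108,-0.037,0],0],[[-0.0108,-0.037,0],0],[[-0.0108,-0.037,0],0],[[-0.0108,-0.037,0],0]])

```text
time_s: 5.1
ee_pos: [0.4791, -0.1152, 0.2064]
eef_rot: [[1.0, -0.001, -0.0], [-0.001, -1.0, 0.001], [-0.0, -0.001, -1.0]]
contact_force: [-0.1, -0.2, -2.2]
finger_gap: 0.0228
finger_force: 39.4
```

Emit:
play_rows(commands=[[[-0.0108,-0.037,0],0],[[-0.0108,-0.037,0],0],[[-0.0108,-0.037,0],0],[[-0.0108,-0.037,0],0],[[-0.0108,-0.037,0],0],[[-0.0108,-0.037,0],0],[[-0.0054,-0.0185,0],0],[[0,0,0],0],[[0,0,0],0],[[0,0,0],0]])

```text
time_s: 6.35
ee_pos: [0.4107, -0.3532, 0.2064]
eef_rot: [[1.0, 0.002, 0.001], [0.002, -1.0, 0.001], [0.001, -0.001, -1.0]]
contact_force: [1.3, 0.1, -2.3]
finger_gap: 0.0223
finger_force: 39.4
```

Emit:
play_rows(commands=[[[0,0,-0.03],0],[[0,0,-0.03],0],[[0,0,-0.03],0],[[0,0,-0.02],0],[[0,0,-0.006],0],[[0,0,-0.003],0],[[0,0,0],0],[[0,0,0],0]])

```text
time_s: 7.35
ee_pos: [0.4102, -0.3558, 0.0882]
eef_rot: [[1.0, -0.002, 0.001], [-0.002, -1.0, -0.001], [0.001, 0.001, -1.0]]
contact_force: [0.3, -0.3, -2.1]
finger_gap: 0.0226
finger_force: 39.4
```

Run:
```python
from h import *
print(r.read_state()['contact_force'])
snap('top','t2');crop('t2',270,140,470,290,4,'c3')
```

```text
[ 0.26678021 -0.32125795 -2.0843035 ]
```

View pics/c3.png

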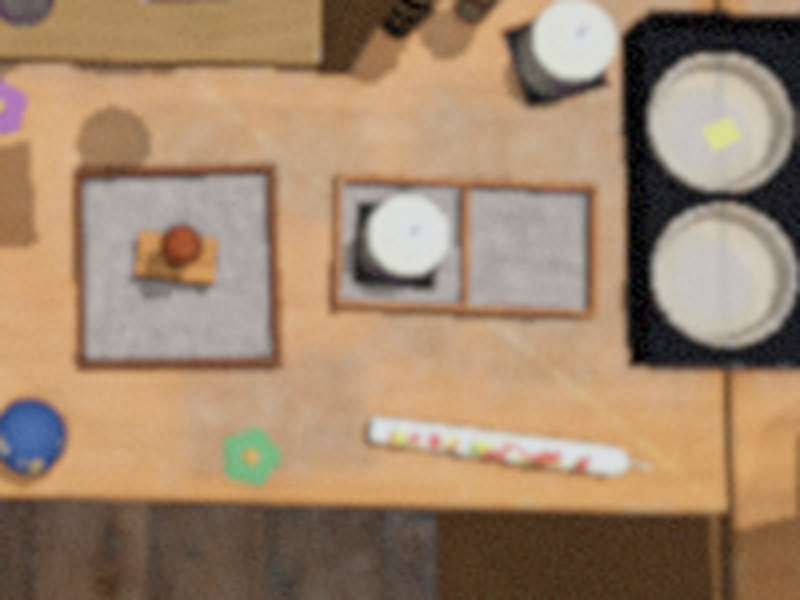

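The stamp stands clear, with its foot at (138,233)-(213,284) and its handle at (181,245). The frame is at (77,170)-(278,365). Next I set the cover down and release it.

Emit:
play_rows(commands=[[[0,0,-0.002],0],[[0,0,-0.001],0],[[0,0,0],0]])

```text
time_s: 7.78
ee_pos: [0.4102, -0.3567, 0.0861]
eef_rot: [[1.0, -0.002, 0.002], [-0.002, -1.0, -0.003], [0.002, 0.003, -1.0]]
contact_force: [-0.8, -0.9, 7.0]
finger_gap: 0.0228
finger_force: 39.7
```

Run:
```python
from h import *
def q(name,x0,pts,z):
    P=np.array([px('top',x0+(a+.5)/4-.5,140+(b+.5)/4-.5,z) for a,b in pts])
    print(name,P.round(4).tolist(),'mean',P.mean(0).round(4))
q('foot',270,[(138,233),(217,240),(213,284),(134,277)],.016)
q('handle',270,[(181,245)],.060)
q('frame',270,[(77,170),(272,168),(278,365),(80,366)],.01)
```

```text
foot [[0.5445, 0.0741], [0.5414, 0.0296], [0.5164, 0.0316], [0.5194, 0.0759]] mean [0.5304 0.0528]
handle [[0.5311, 0.0525]] mean [0.5311 0.0525]
frame [[0.5811, 0.1092], [0.5846, -0.0017], [0.4722, -0.0058], [0.4691, 0.1051]] mean [0.5268 0.0517]
```

Emit:
play_rows(commands=[[[0,0,0],0],[[0,0,0],0],[[0,0,0],0],[[0,0,0],0],[[0,0,0.02],0],[[0,0,0.04],0],[[0,0,0.04],0],[[0,0,0.045],0],[[0.001,0.0525,0],7.1],[[0.0015,0.0525,0],7.1]], gripper=100)

```text
time_s: 9.02
ee_pos: [0.4125, -0.2495, 0.23]
eef_rot: [[0.969, 0.246, 0.002], [0.246, -0.969, -0.001], [0.002, 0.001, -1.0]]
contact_force: [0.5, 1.0, -0.1]
finger_gap: 0.0851
finger_force: 0.0
```

Emit:
play_rows(commands=[[[0.0015,0.0525,0],7.1],[[0.0015,0.0525,0],7.1],[[0.0015,0.0525,0],7.1],[[0.0015,0.0525,0],7.1],[[0.0015,0.0525,0],7.1],[[0.0015,0.0525,0],7.1],[[0.0015,0.0525,0],7.1],[[0.0015,0.0525,0],7.1],[[0.0015,0.0525,0],7.1],[[0.0015,0.0525,0],7.1]])

```text
time_s: 10.28
ee_pos: [0.4272, 0.2759, 0.2294]
eef_rot: [[0.082, 0.997, 0.001], [0.997, -0.082, -0.0], [-0.0, 0.001, -1.0]]
contact_force: [0.9, -0.3, 0.5]
finger_gap: 0.0856
finger_force: 0.0
```

Emit:
play_rows(commands=[[[0.0015,0.0515,0],7.1],[[0,0,0],0],[[0,0,0],0],[[0,0,0],0]])

```text
time_s: 10.78
ee_pos: [0.4294, 0.3242, 0.2292]
eef_rot: [[-0.035, 0.999, 0.001], [0.999, 0.035, -0.002], [-0.002, 0.001, -1.0]]
contact_force: [-0.9, 0.3, 0.0]
finger_gap: 0.085
finger_force: 0.0
```

Run:
```python
from h import *
snap('side','s2');crop('s2',140,100,340,250,4,'c4')
```

```text
(no output)
```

View pics/c4.png

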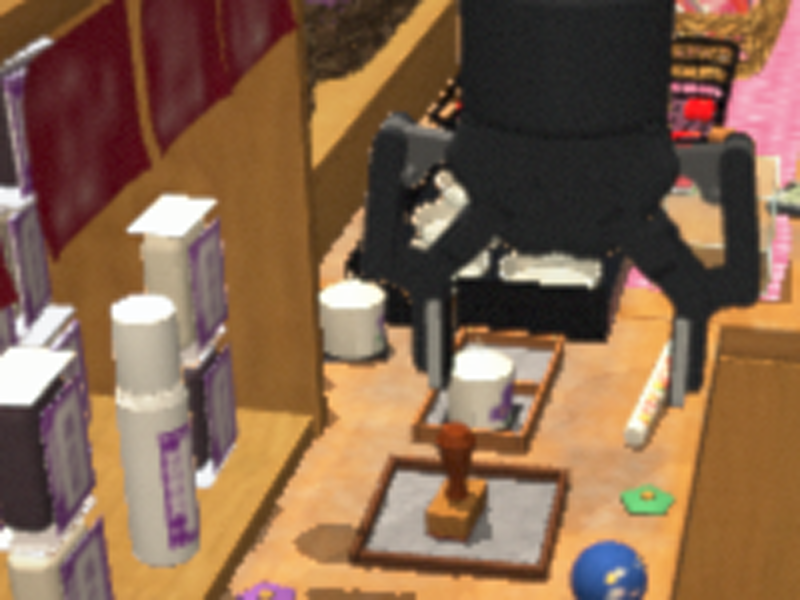

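The side crop shows the stamp upright in the frame at (460,490) and the gripper above the pillar, with nothing disturbed. I'll descend and grip the pillar.

Emit:
play_rows(commands=[[[0,0.001,-0.05],0],[[0,0,-0.05],0],[[0,0,-0.05],0],[[0,0,-0.04],0],[[0,0,-0.018],0],[[0,0,0],0],[[0,0,0],0]])

```text
time_s: 11.7
ee_pos: [0.4298, 0.3281, 0.0231]
eef_rot: [[-0.038, 0.999, 0.003], [0.999, 0.038, 0.002], [0.002, 0.003, -1.0]]
contact_force: [0.1, 0.2, 0.0]
finger_gap: 0.0853
finger_force: 0.0
```

Emit:
play_rows(commands=[[[0,0,0],0],[[0,0,0],0],[[0,0,0],0],[[0,0,0],0],[[0,0,0],0],[[0,0,0],0]], gripper=0)

```text
time_s: 12.45
ee_pos: [0.4294, 0.3279, 0.0227]
eef_rot: [[-0.038, 0.999, 0.002], [0.999, 0.038, 0.001], [0.001, 0.002, -1.0]]
contact_force: [0.5, -1.0, 6.5]
finger_gap: 0.0521
finger_force: 41.7
```

Emit:
play_rows(commands=[[[0,0,0.02],0],[[0,0,0.04],0],[[0,0,0.04],0],[[0,0,0.02],0],[[0.005,-0.0214,0],-0.5],[[0.01,-0.045,0],-0.5],[[0.01,-0.045,0],-0.5],[[0.01,-0.045,0],-0.5],[[0.01,-0.045,0],-0.5],[[0.01,-0.045,0],-0.5]])

```text
time_s: 13.7
ee_pos: [0.4835, 0.0794, 0.1421]
eef_rot: [[0.014, 1.0, 0.001], [1.0, -0.014, -0.0], [-0.0, 0.001, -1.0]]
contact_force: [0.4, -0.5, -1.8]
finger_gap: 0.052
finger_force: 41.5
```

Emit:
play_rows(commands=[[[0.01,-0.045,0],-0.5],[[0.01,-0.045,0],0],[[0.01,-0.045,0],0],[[0.01,-0.045,0],0],[[0.01,-0.03,0],0],[[0.0066,-0.015,0],0],[[0,0,0],0],[[0,0,0],0],[[0,0,0],0]])

```text
time_s: 14.82
ee_pos: [0.54, -0.1422, 0.1416]
eef_rot: [[0.019, 1.0, -0.0], [1.0, -0.019, 0.0], [0.0, -0.0, -1.0]]
contact_force: [-0.3, -0.2, -1.4]
finger_gap: 0.0521
finger_force: 41.4
```

Emit:
play_rows(commands=[[[0.0005,-0.001,-0.03],0],[[0,0,-0.04],0],[[0,0,-0.03],0],[[0,0,-0.01],0],[[0,0,-0.005],0],[[0,0,0],0],[[0,0,0],0]])

```text
time_s: 15.7
ee_pos: [0.5416, -0.1453, 0.0275]
eef_rot: [[0.023, 1.0, 0.002], [1.0, -0.023, -0.001], [-0.001, 0.002, -1.0]]
contact_force: [-0.2, 0.0, -0.6]
finger_gap: 0.0519
finger_force: 41.4
```

Emit:
play_rows(commands=[[[0,0.001,-0.002],0],[[0,0,-0.001],0],[[0,0,0],0]])

```text
time_s: 16.08
ee_pos: [0.5416, -0.1449, 0.0257]
eef_rot: [[0.023, 1.0, 0.002], [1.0, -0.023, -0.002], [-0.002, 0.002, -1.0]]
contact_force: [-2.5, -0.6, 10.5]
finger_gap: 0.0525
finger_force: 42.4
```

Emit:
play_rows(commands=[[[0,0,0],0],[[0,0,0],0],[[0,0,0],0],[[0,0,0],0],[[0,0,0.02],0],[[0,0,0.04],0],[[0,0,0.04],0],[[0,0,0.03],0]], gripper=100)

```text
time_s: 17.08
ee_pos: [0.5417, -0.1439, 0.1568]
eef_rot: [[0.022, 1.0, 0.004], [1.0, -0.022, -0.001], [-0.001, 0.004, -1.0]]
contact_force: [0.4, -0.6, 0.4]
finger_gap: 0.0852
finger_force: 0.0
```

Emit:
play_rows(commands=[[[-0.028,0.004,0],-1.1],[[-0.028,0.004,0],-1.1],[[-0.028,0.004,0],-1.1],[[-0.0279,0.0035,0],-1.2],[[0,0,-0.04],0],[[0,0,-0.05],0],[[0,0,-0.045],0],[[0,0,-0.008],0],[[0,0,0],0],[[0,0,0],0]], gripper=70)

```text
time_s: 18.32
ee_pos: [0.4308, -0.1292, 0.0123]
eef_rot: [[0.101, 0.995, 0.004], [0.995, -0.101, -0.002], [-0.001, 0.004, -1.0]]
contact_force: [-0.6, -0.4, 0.3]
finger_gap: 0.0599
finger_force: 0.0
```

Emit:
play_rows(commands=[[[0,0,-0.006],0],[[0,0,-0.002],0],[[0,0,0],0],[[0,0,0],0]])

```text
time_s: 18.82
ee_pos: [0.4287, -0.1288, 0.0023]
eef_rot: [[0.101, 0.995, 0.0], [0.995, -0.101, 0.0], [0.0, 0.0, -1.0]]
contact_force: [0.4, -0.3, -0.2]
finger_gap: 0.0596
finger_force: 0.0
```

Emit:
play_rows(commands=[[[0,0,0],0],[[0,0,0],0],[[0,0,0],0],[[0,0,0],0],[[0,0,0],0],[[0,0,0],0]], gripper=0)

```text
time_s: 19.58
ee_pos: [0.4291, -0.1288, 0.0025]
eef_rot: [[0.101, 0.995, 0.001], [0.995, -0.101, -0.0], [-0.0, 0.001, -1.0]]
contact_force: [-0.2, -0.8, 2.0]
finger_gap: 0.0159
finger_force: 40.3
```

Emit:
play_rows(commands=[[[0,0,0.02],0],[[0,0,0.04],0],[[0,0,0.04],0],[[0,0,0.03],0],[[0.0035,0.021,0],0],[[0.007,0.043,0],0],[[0.007,0.043,0],0],[[0.007,0.043,0],0],[[0.007,0.043,0],0.5],[[0.007,0.043,0],0.5]])

```text
time_s: 20.82
ee_pos: [0.4668, 0.1081, 0.1318]
eef_rot: [[0.084, 0.996, -0.001], [0.996, -0.084, -0.001], [-0.001, -0.001, -1.0]]
contact_force: [0.2, 0.3, -0.4]
finger_gap: 0.0161
finger_force: 39.9
```

Emit:
play_rows(commands=[[[0.007,0.043,0],0.5],[[0.007,0.043,0],0.5],[[0.007,0.043,0],0.5],[[0.007,0.043,0],0],[[0.007,0.043,0],0],[[0.007,0.04,0],0],[[0.0065,0.02,0],0],[[0,0,0],0],[[0,0,0],0],[[0,0,0],0]])

```text
time_s: 22.08
ee_pos: [0.5161, 0.3804, 0.1321]
eef_rot: [[0.059, 0.998, 0.0], [0.998, -0.059, -0.002], [-0.002, 0.0, -1.0]]
contact_force: [-0.4, -0.5, -0.0]
finger_gap: 0.016
finger_force: 39.9
```

Run:
```python
from h import *
print(r.read_state()['ee_pos'])
snap('top','t3');crop('t3',120,130,320,280,4,'c5')
```

```text
[0.51613075 0.3803886  0.13211193]
```

View pics/c5.png

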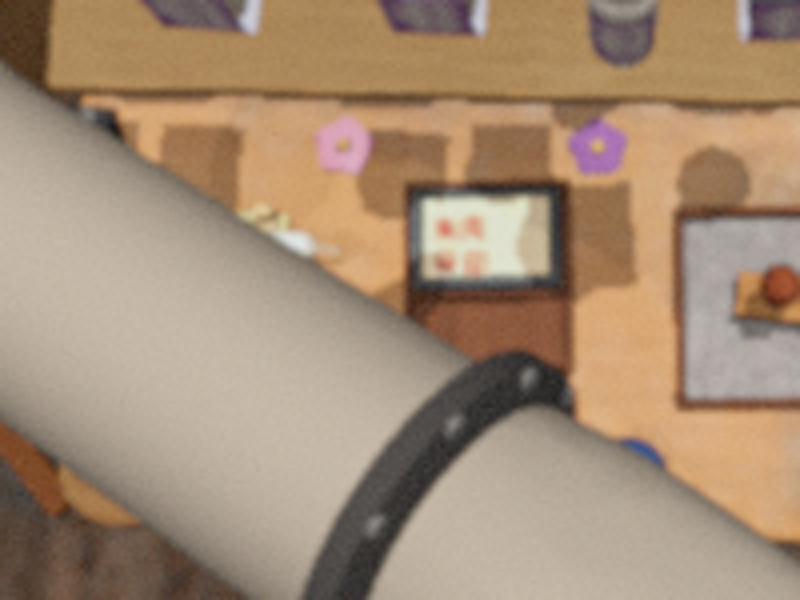

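The arm hides the rest in this view, but the measured pose is good. I'll lower to just above the saddles and correct there.

Emit:
play_rows(commands=[[[-0.002,0.001,-0.03],0],[[0,0,-0.04],0],[[0,0,-0.025],0],[[0,0,-0.008],0],[[0,0,0],0],[[0,0,0],0]])

```text
time_s: 22.88
ee_pos: [0.5146, 0.384, 0.031]
eef_rot: [[0.058, 0.998, 0.002], [0.998, -0.058, 0.002], [0.002, 0.002, -1.0]]
contact_force: [-0.5, -0.2, 0.1]
finger_gap: 0.0162
finger_force: 39.9
```

Run:
```python
from h import *
snap('side','s3');crop('s3',140,250,320,370,4,'c6')
```

```text
(no output)
```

View pics/c6.png

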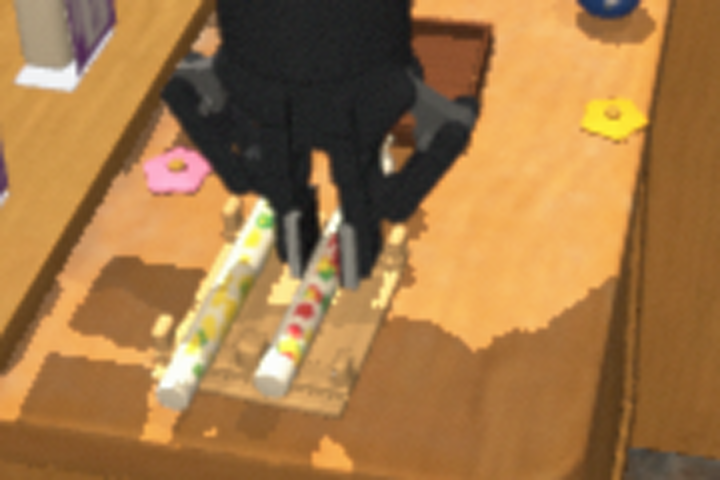

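The stick hovers between the saddle's middle tooth (245,345) and outer tooth (340,370), in line with the groove. I'll lower and release it.

Emit:
play_rows(commands=[[[0,0,-0.008],0],[[0,0,-0.006],0],[[0,0,-0.003],0],[[0,0,0],0]])

```text
time_s: 23.42
ee_pos: [0.5138, 0.3831, 0.0145]
eef_rot: [[0.058, 0.998, 0.001], [0.998, -0.058, -0.001], [-0.001, 0.001, -1.0]]
contact_force: [-2.2, -3.7, 12.2]
finger_gap: 0.0161
finger_force: 41.4
```

Emit:
play_rows(commands=[[[0,0,0],0],[[0,0,0],0],[[0,0,0],0],[[0,0,0.02],0],[[0,0,0.04],0],[[0,0,0.04],0],[[0,0,0.03],0],[[0.0015,-0.03,0],0],[[0.0025,-0.05,0],0],[[0.0025,-0.05,0],0]], gripper=32)

```text
time_s: 24.68
ee_pos: [0.5205, 0.2526, 0.1439]
eef_rot: [[0.056, 0.998, 0.002], [0.998, -0.056, 0.001], [0.001, 0.002, -1.0]]
contact_force: [0.1, -0.6, -0.3]
finger_gap: 0.0273
finger_force: 0.0
```

Emit:
play_rows(commands=[[[0.0025,-0.05,0],0],[[0.0025,-0.05,0],0],[[0.0025,-0.05,0],0],[[0.0025,-0.05,0],0],[[0,0,0],0],[[0,0,0],0],[[0,0,0],0]], gripper=80)

```text
time_s: 25.55
ee_pos: [0.5301, 0.0555, 0.1431]
eef_rot: [[0.054, 0.999, 0.001], [0.999, -0.054, 0.001], [0.001, 0.001, -1.0]]
contact_force: [-0.2, -0.4, -0.4]
finger_gap: 0.0681
finger_force: 0.0
```

Run:
```python
from h import *
snap('top','t4');crop('t4',120,140,300,270,4,'c7')
```

```text
(no output)
```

View pics/c7.png

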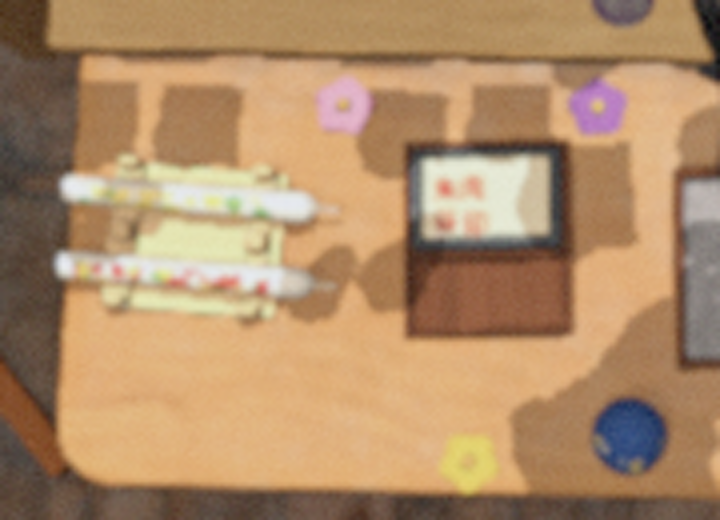

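The stick lies in the free groove, parallel to its neighbour, at (65..305, 265..283). On to the stamp.

Emit:
play_rows(commands=[[[0.0005,-0.003,-0.03],0],[[0,0,-0.04],0],[[0,0,-0.03],0],[[0,0,-0.012],0],[[0,0,0],0],[[0,0,0],0]])

```text
time_s: 26.35
ee_pos: [0.5319, 0.0509, 0.0317]
eef_rot: [[0.057, 0.998, 0.003], [0.998, -0.057, 0.001], [0.001, 0.003, -1.0]]
contact_force: [0.2, -0.4, -0.4]
finger_gap: 0.0681
finger_force: 0.0
```

Emit:
play_rows(commands=[[[0,0,0],0],[[0,0,0],0],[[0,0,0],0],[[0,0,0],0],[[0,0,0],0],[[0,0,0],0]], gripper=0)

```text
time_s: 27.1
ee_pos: [0.5313, 0.0502, 0.0309]
eef_rot: [[0.058, 0.998, 0.001], [0.998, -0.058, -0.0], [-0.0, 0.001, -1.0]]
contact_force: [-0.3, -0.2, 6.3]
finger_gap: 0.0216
finger_force: 39.1
```

Emit:
play_rows(commands=[[[0,0,0.01],0],[[0,0,0.03],0],[[0,0,0.03],0],[[-0.0028,0.02,0],1],[[-0.005,0.035,0],1.2],[[-0.005,0.035,0],1.2],[[-0.005,0.035,0],1.2],[[-0.005,0.036,0],1.2],[[0,0,0],0],[[0,0,0],0]])

```text
time_s: 28.35
ee_pos: [0.507, 0.211, 0.0993]
eef_rot: [[-0.045, 0.999, -0.002], [0.999, 0.045, -0.001], [-0.001, -0.002, -1.0]]
contact_force: [-0.4, -0.6, 0.4]
finger_gap: 0.0215
finger_force: 39.2
```

Emit:
play_rows(commands=[[[0,0,-0.03],0],[[0,0,-0.015],0],[[0,0,0],0],[[0,0,0],0]])

```text
time_s: 28.85
ee_pos: [0.5085, 0.2113, 0.0559]
eef_rot: [[-0.043, 0.999, 0.001], [0.999, 0.043, 0.001], [0.001, 0.001, -1.0]]
contact_force: [0.6, -0.1, 0.2]
finger_gap: 0.0215
finger_force: 39.2
```

Run:
```python
from h import *
snap('side','s4');crop('s4',180,210,330,310,5,'c8')
```

```text
(no output)
```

View pics/c8.png

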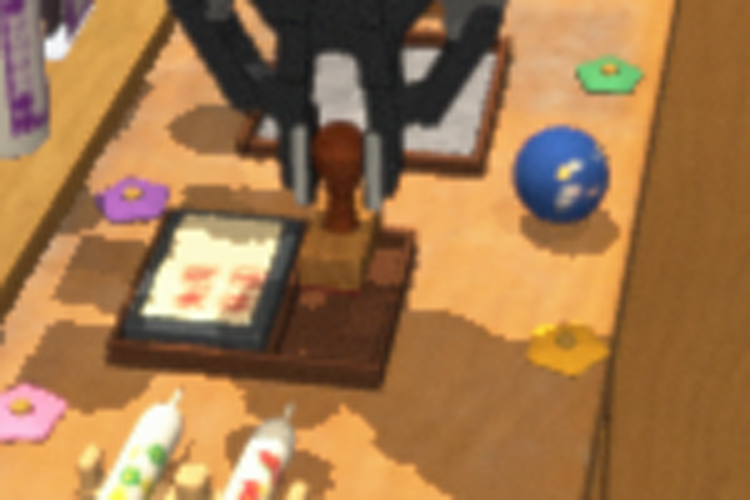

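The stamp hangs upright over the bay with its foot at (300-375, 215-285), in line with the bay. I'll lower it.

Emit:
play_rows(commands=[[[0,0,-0.012],0],[[0,0,-0.007],0],[[0,0,-0.002],0],[[0,0,0],0],[[0,0,0],0]])

```text
time_s: 29.52
ee_pos: [0.508, 0.2114, 0.0343]
eef_rot: [[-0.044, 0.999, 0.0], [0.999, 0.044, 0.0], [0.0, 0.0, -1.0]]
contact_force: [-0.3, 0.4, 0.1]
finger_gap: 0.021
finger_force: 39.2
```

Emit:
play_rows(commands=[[[0,0,-0.001],0],[[0,0,0],0]])

```text
time_s: 29.78
ee_pos: [0.5083, 0.2115, 0.0339]
eef_rot: [[-0.044, 0.999, 0.001], [0.999, 0.044, 0.0], [0.0, 0.001, -1.0]]
contact_force: [-0.2, 0.1, 4.7]
finger_gap: 0.0217
finger_force: 39.5
```

Emit:
play_rows(commands=[[[0,0,0],0],[[0,0,0],0],[[0,0,0],0],[[0,0,0],0],[[0,0,0.015],0],[[0,0,0.03],0],[[0,0,0.04],0],[[0,0,0.03],0]], gripper=60)

```text
time_s: 30.78
ee_pos: [0.5084, 0.212, 0.1512]
eef_rot: [[-0.044, 0.999, 0.002], [0.999, 0.044, 0.001], [0.001, 0.003, -1.0]]
contact_force: [-0.1, 0.1, -0.4]
finger_gap: 0.0512
finger_force: 0.0
```

Emit:
play_rows(commands=[[[-0.027,-0.026,0],0],[[-0.027,-0.027,0],0],[[-0.026,-0.026,0],0],[[0,0,0],0],[[0,0,0],0],[[0,0,-0.04],0],[[0,0,-0.04],0],[[0,0,-0.03],0],[[0,0,0],0],[[0,0,0],0]], gripper=100)

```text
time_s: 32.02
ee_pos: [0.4292, 0.1337, 0.0395]
eef_rot: [[-0.045, 0.999, 0.002], [0.999, 0.045, 0.002], [0.002, 0.002, -1.0]]
contact_force: [0.4, 0.1, 0.8]
finger_gap: 0.0852
finger_force: 0.0
```

Emit:
play_rows(commands=[[[-0.001,-0.001,-0.015],0],[[0,0,-0.009],0],[[0,0,0],0],[[0,0,0],0]])

```text
time_s: 32.52
ee_pos: [0.4271, 0.1313, 0.0144]
eef_rot: [[-0.044, 0.999, 0.0], [0.999, 0.044, 0.0], [0.0, 0.0, -1.0]]
contact_force: [0.8, 0.4, -0.1]
finger_gap: 0.0856
finger_force: 0.0
```

Emit:
play_rows(commands=[[[0,0,0],0],[[0,0,0],0],[[0,0,0],0],[[0,0,0],0],[[0,0,0],0],[[0,0,0],0]], gripper=0)

```text
time_s: 33.28
ee_pos: [0.4275, 0.1314, 0.0148]
eef_rot: [[-0.044, 0.999, 0.001], [0.999, 0.044, 0.0], [0.0, 0.001, -1.0]]
contact_force: [-0.9, -0.6, 5.8]
finger_gap: 0.0524
finger_force: 41.4
```

Emit:
play_rows(commands=[[[0,0,0.015],0],[[0,0,0.03],0],[[0,0,0.025],0],[[0.01,-0.009,0],0],[[0.03,-0.024,0],0],[[0.03,-0.024,0],0],[[0.02,-0.016,0],0],[[0.0095,-0.008,0],-0.5],[[0,0,0],0],[[0,0,0],0]])

```text
time_s: 34.52
ee_pos: [0.5252, 0.0513, 0.084]
eef_rot: [[-0.037, 0.999, -0.001], [0.999, 0.037, 0.0], [0.0, -0.001, -1.0]]
contact_force: [0.1, 0.4, -0.5]
finger_gap: 0.0523
finger_force: 41.2
```

Emit:
play_rows(commands=[[[0,0,-0.03],0],[[0,0,-0.025],0],[[0,0,-0.01],0],[[0,0,0],0],[[0,0,0],0]])

```text
time_s: 35.15
ee_pos: [0.5272, 0.0508, 0.0204]
eef_rot: [[-0.035, 0.999, 0.002], [0.999, 0.035, 0.0], [0.0, 0.002, -1.0]]
contact_force: [-0.3, -0.5, -1.1]
finger_gap: 0.0525
finger_force: 41.2
```

Emit:
play_rows(commands=[[[0,0,-0.004],0],[[0,0,-0.002],0],[[0,0,-0.0005],0],[[0,0,0],0]])

```text
time_s: 35.65
ee_pos: [0.527, 0.0502, 0.0148]
eef_rot: [[-0.035, 0.999, 0.001], [0.999, 0.035, -0.001], [-0.001, 0.001, -1.0]]
contact_force: [-3.8, -1.8, 10.5]
finger_gap: 0.0522
finger_force: 42.1
```

Emit:
play_rows(commands=[[[0,0,0],0],[[0,0,0],0],[[0,0,0],0],[[0,0,0],0],[[0,0,0.02],0],[[0,0,0.04],0],[[0,0,0.05],0],[[0,0,0.06],0],[[0,0,0.045],0]], gripper=78)

```text
time_s: 36.78
ee_pos: [0.5269, 0.0511, 0.232]
eef_rot: [[-0.036, 0.999, 0.004], [0.999, 0.036, 0.0], [0.0, 0.004, -1.0]]
contact_force: [0.4, -0.7, 0.4]
finger_gap: 0.0667
finger_force: 0.0
```

Run:
```python
from h import *
p,d=snap('top','t5');P=cloud('top',d);x,y,z=P[...,0],P[...,1],P[...,2]
m=(np.hypot(x-.41,y+.355)<.04)&(z>.09)&(z<.13);v,u=np.where(m)
R=cv2.minAreaRect((P[m][:,:2]*1000).astype(np.float32));print(R,m.sum())
crop('t5',420,190,560,290,5,'c9')
```

```text
((410.1634521484375, -356.0250549316406), (21.20731544494629, 22.21963882446289), 86.60344696044922) 165
```

Emit:
play_rows(commands=[[[-0.0067,-0.0228,0],0],[[-0.011,-0.0385,0],0],[[-0.011,-0.0385,0],0],[[-0.011,-0.0385,0],0],[[-0.011,-0.0385,0],0],[[-0.011,-0.0385,0],0],[[-0.011,-0.0385,0],0],[[-0.011,-0.0385,0],0],[[-0.011,-0.0385,0],0],[[-0.011,-0.0385,0],0]])

```text
time_s: 38.08
ee_pos: [0.4205, -0.3199, 0.229]
eef_rot: [[-0.036, 0.999, 0.001], [0.999, 0.036, -0.001], [-0.001, 0.001, -1.0]]
contact_force: [-0.0, 0.4, 0.4]
finger_gap: 0.0667
finger_force: 0.0
```

Emit:
play_rows(commands=[[[-0.011,-0.0385,0],0],[[0,0,0],0],[[0,0,0],0],[[0,0,0],0]])

```text
time_s: 38.58
ee_pos: [0.4106, -0.3559, 0.2285]
eef_rot: [[-0.038, 0.999, 0.001], [0.999, 0.038, -0.0], [-0.0, 0.001, -1.0]]
contact_force: [0.4, 0.2, -0.7]
finger_gap: 0.0665
finger_force: 0.0
```

Run:
```python
from h import *
snap('top','t6');crop('t6',230,140,430,290,4,'c10')
```

```text
(no output)
```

View pics/c10.png

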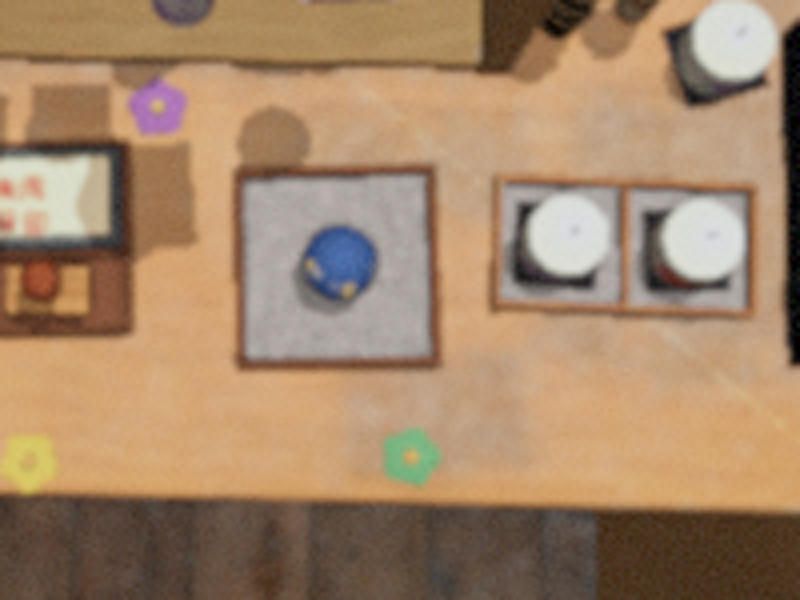

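The ball sits mid-frame at (340,263), both candles are in the tray bays, and the stamp is in its bay. Now I pick up the cover.

Emit:
play_rows(commands=[[[0,0,-0.04],0],[[0,0,-0.05],0],[[0,0,-0.035],0],[[0,0,-0.016],0],[[0,0,0],0],[[0,0,0],0]])

```text
time_s: 39.38
ee_pos: [0.4112, -0.3581, 0.0885]
eef_rot: [[-0.035, 0.999, 0.003], [0.999, 0.035, -0.002], [-0.002, 0.003, -1.0]]
contact_force: [0.2, -0.3, -0.0]
finger_gap: 0.0665
finger_force: 0.0
```

Emit:
play_rows(commands=[[[0,0,0],0],[[0,0,0],0],[[0,0,0],0],[[0,0,0],0],[[0,0,0],0],[[0,0,0],0]], gripper=0)

```text
time_s: 40.12
ee_pos: [0.4105, -0.358, 0.0876]
eef_rot: [[-0.035, 0.999, 0.002], [0.999, 0.035, -0.001], [-0.001, 0.001, -1.0]]
contact_force: [0.6, -0.0, 5.2]
finger_gap: 0.0222
finger_force: 39.3
```

Emit:
play_rows(commands=[[[0,0,0.01],0],[[0,0,0.02],0],[[0,0,0.03],0],[[0,0,0.03],0],[[0,0,0.03],0],[[0.0055,0.019,0],0],[[0.0105,0.037,0],0],[[0.0105,0.037,0],0],[[0.0105,0.037,0],0],[[0.0105,0.037,0],0]])

```text
time_s: 41.38
ee_pos: [0.4559, -0.1875, 0.205]
eef_rot: [[-0.036, 0.999, -0.004], [0.999, 0.036, 0.002], [0.002, -0.004, -1.0]]
contact_force: [0.7, 0.1, -2.2]
finger_gap: 0.0221
finger_force: 39.4
```

Emit:
play_rows(commands=[[[0.0105,0.037,0],0],[[0.0105,0.037,0],0],[[0.0105,0.037,0],0],[[0.0105,0.037,0],0],[[0.0105,0.037,0],0],[[0.0105,0.037,0],0],[[0.006,0.019,0],0],[[0,0,0],0],[[0,0,0],0],[[0,0,0],0]])

```text
time_s: 42.62
ee_pos: [0.5257, 0.0487, 0.2062]
eef_rot: [[-0.033, 0.999, -0.001], [0.999, 0.033, -0.001], [-0.001, -0.001, -1.0]]
contact_force: [0.9, 0.0, -1.5]
finger_gap: 0.0225
finger_force: 39.4
```

Down until the rim is about 25 mm above the counter (ball inside, frame below).

Emit:
play_rows(commands=[[[0.001,0.001,-0.03],0],[[0,0,-0.03],0],[[0,0,-0.025],0],[[0,0,-0.01],0],[[0,0,0],0],[[0,0,0],0]])

```text
time_s: 43.38
ee_pos: [0.5282, 0.0515, 0.113]
eef_rot: [[-0.034, 0.999, 0.002], [0.999, 0.034, 0.0], [0.0, 0.002, -1.0]]
contact_force: [0.5, -0.1, -1.3]
finger_gap: 0.022
finger_force: 39.5
```

Run:
```python
from h import *
snap('side','s5');crop('s5',200,160,320,260,6,'c11')
```

```text
(no output)
```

View pics/c11.png

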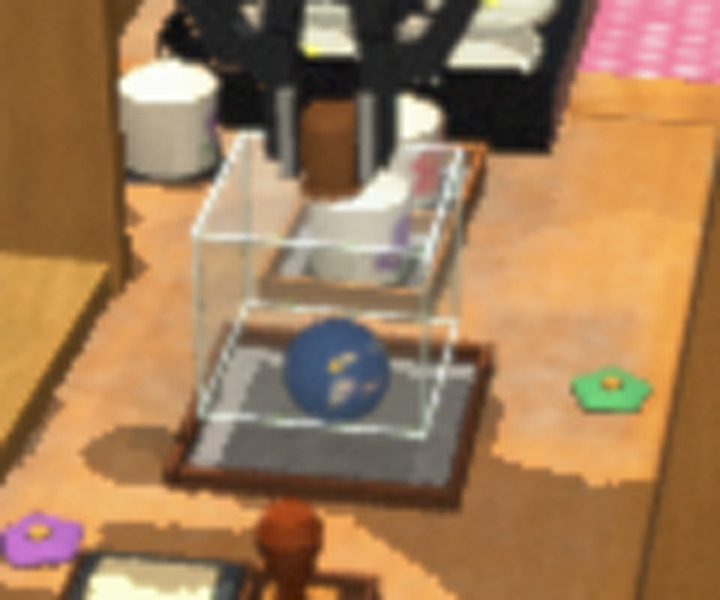

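The cover hangs upright and square over the ball, its near rim (200,415)-(425,435) parallel to the frame edge. I make a small centring shift and lower it.

Emit:
play_rows(commands=[[[-0.001,-0.0015,-0.006],0],[[0,0,-0.006],0],[[0,0,-0.005],0],[[0,0,-0.004],0],[[0,0,0],0],[[0,0,0],0]])

```text
time_s: 44.18
ee_pos: [0.5264, 0.05, 0.0909]
eef_rot: [[-0.035, 0.999, 0.0], [0.999, 0.035, 0.0], [0.0, 0.0, -1.0]]
contact_force: [-0.6, -0.5, -1.0]
finger_gap: 0.0225
finger_force: 39.4
```

Emit:
play_rows(commands=[[[0,0,-0.002],0],[[0,0,-0.002],0],[[0,0,0],0]])

```text
time_s: 44.55
ee_pos: [0.5267, 0.05, 0.0876]
eef_rot: [[-0.035, 0.999, 0.001], [0.999, 0.035, -0.0], [-0.0, 0.001, -1.0]]
contact_force: [-0.9, -0.7, 3.8]
finger_gap: 0.0226
finger_force: 39.9
```

Touchdown is at the right height (0.0876, force about 5 N). I'll release, rise, back off and check.

Emit:
play_rows(commands=[[[0,0,0],0],[[0,0,0],0],[[0,0,0],0],[[0,0,0],0],[[0,0,0.02],0],[[0,0,0.04],0],[[0,0,0.05],0],[[0,0,0.05],0],[[-0.02,-0.05,0],0],[[-0.02,-0.05,0],0]], gripper=80)

```text
time_s: 45.8
ee_pos: [0.4864, -0.0504, 0.2476]
eef_rot: [[-0.038, 0.999, 0.002], [0.999, 0.038, -0.001], [-0.001, 0.002, -1.0]]
contact_force: [0.3, -0.4, -0.3]
finger_gap: 0.0685
finger_force: 0.0
```

Emit:
play_rows(commands=[[[-0.01,-0.05,0],0],[[-0.01,-0.05,0],0],[[-0.01,-0.05,0],0],[[-0.01,-0.05,0],0],[[-0.01,-0.05,0],0],[[0,-0.05,0],0],[[0,0,0],0],[[0,0,0],0]])

```text
time_s: 46.8
ee_pos: [0.4365, -0.3492, 0.2466]
eef_rot: [[-0.036, 0.999, 0.0], [0.999, 0.036, 0.002], [0.002, 0.0, -1.0]]
contact_force: [-0.5, 0.5, 0.0]
finger_gap: 0.0683
finger_force: 0.0
```

Run:
```python
from h import *
snap('top','t7');crop('t7',125,140,425,270,2.66,'c12')
```

```text
(no output)
```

View pics/c12.png

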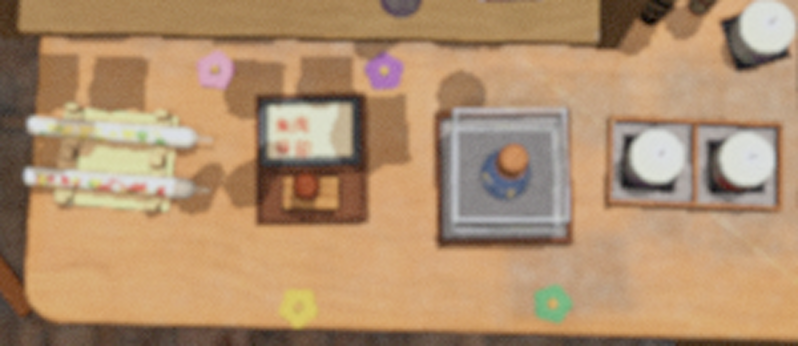

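Everything is in place: the cover is inside the frame over the ball at (512,170), the stamp is in its bay (310,192), the stick is in its groove and the pillar is in the free bay (742,160). Handing in.

```bash
python3 -c "
from workcell import r
print(r.close_job())"
```

```text
the job is handed in; nothing more can be done
None
```

The job is handed in at about 47 s of the 128 s allowed: the pillar, stick, stamp and ball are in their places and the cover is back over the ball, as the last top view shows; the judge's verdict was not returned.

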